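Unbolt a board tester, pinch its lid latch open and slide the module out

ROBOT

A 6-joint arm with a two-finger parallel gripper is mounted at the origin on the work surface. World frame = base frame: x ahead of the robot, y to its left, z up, the work surface at z = 0. Lengths are in mm, angles in rad, forces in N, time in s.
With the tool pointing down it reaches from about 300 to 775 mm from the base axis. Payload 14.6 kg.
Tool frame: the origin (TCP) lies between the finger pads; the fingertips stand 8 mm ahead of it and the grasp point (between the pads) lies 11 mm behind it; z points along the fingers, y is the direction in which the jaws open and shut (so a half turn about z gives the same grasp; the last joint's range is limited). The gripper opens to 94 mm and grips with 3 to 60 N. Pads are 16 mm wide; open, the fingers measure 119 mm over their backs; the gripper's body (75 mm by 177 mm) begins 78 mm behind the grasp point.
Start: joints at [-1.39, 0.3, 1.521, -0, 1.321, -0.067], TCP at [134.893, -533.192, 213.446] pointing down, gripper open.
Joint ranges: [-3.03, 3.03], [-0.79, 2.21], [0.23, 2.52], [-1.04, 4.18], [0, 3.07], [-2.55, 2.55]. Speed limits (rad/s): [2.22, 2.22, 2.57, 3.14, 3.14, 3.14].

INTERFACE

Orientations are given as [roll, pitch, yaw] about the fixed x, y, z axes, in that order (R = Rz(yaw) Ry(pitch) Rx(roll)).
In Python, from cell import manip gives the robot as it stands. The module is installed in compiled form; this text tells all that it offers.
- The arm moves only by the tool send_rows, never from a script. Its argument "series" is a list that holds one entry, the list of rows, each a list of 5 numbers: the opening, from 0 (shut) to 1 (fully open), then the shift along the tool's x, y, z in mm, then the turn about the tool's z in degrees. In form: [[[gripper, dx, dy, dz, roll], ...]]. A call has 1 to 10 rows; each row is the pose to reach, as a shift and turn from the pose commanded when the call began, along the tool's axes at that moment; what a row does not reach only later rows make up. A row lasts 1/10 s, in which the tool goes at most 50 mm and 8.59 degrees, less where a joint would pass 70% of its speed; a pose out of reach is approached as far as the arm can. A call with a gripper value outside its range is refused whole. The fingers move at their own pace and stop on an object; "newtons" is the grip in N (left out, the last holds). Time passes only in rows, so rows that repeat a pose let the fingers close. It gives the time, the measured TCP pose, the force and the opening at its end, in the units of the state.
- manip.read_state(): the state, without advancing time (a new reading comes with each control period).
- manip.camera(name): name is "scene" or "side" or "wrist"; returns a dict with "img" (480x640x3 uint8, red, green, blue), "vfov" (degrees; the focal length in pixels is half the picture's height over the tangent of half this angle, whatever the lens; pixels are square), "cx", "cy" (the principal point, pixels), "dist" ([k1, k2, p1, p2, k3] as OpenCV has them; the pictures are not rectified), "pose" (4x4, takes a point from camera to world coordinates); the wrist camera has in their place "T_tool_cam" (4x4, takes a point from camera to tool coordinates, whose origin is the TCP and whose axes are the flange's). Camera axes: x right, y down, z forward; pixel columns grow to the right and rows downward; lengths in mm; the calibration is good to about 2 mm. A picture is of the moment at which its call begins: read the wrist's pose just before it. There is no depth.
- manip.sign_off(): hands the job in, once; it reports no verdict.
Trained networks look in a picture, given as the dict that the camera call returned (one of the last four; its "shot" number tells which), for a name from the list of things; names that differ only in an ending like _2 or _b are one class to them, and where a whole thing is asked for, a point or a joint stands for the part that bears it (a point fixed in the world has none). Each returns a list of dicts, best first, with "conf" (0 to 1); they miss things now and then, are a little off and sometimes report something else, mostly with a low value. They report only what shows in the picture. A call takes as long as a camera call.
- manip.find_in(target, picture): "rect" ([left, top, width, height] in pixels, round what is visible of it).
- manip.silhouettes(target, picture): "pixels" (480x640 bool, what is visible of it) and "rect" ([left, top, width, height] in pixels, round what is visible of it).
The state is a dict: "clock": time; "joints": joint angles; "qd": joint speeds; "effort": joint torques, N m; "eef_pos": TCP position; "eef_rot": TCP orientation; "wrist_force": force on the tool from outside, world axes, zero at the start; "moment": the same for the moment, N m; "finger_gap": finger opening in mm.
Only numpy, scipy, OpenCV 4.12 (cv2) and the standard library are available. Lean on these libraries where they do the work, as an engineer would, in place of code of your own. Each camera call takes 0.05 s, during which the arm holds its last target. There are 200 camera calls.

TASK

Unload the board test fixture. Lift the red ball of the bolt handle clear of its notch and draw the bolt fully out, pinch the two red lid buttons together to unlatch the lid and swing it up and back to its stop, where it stays; then slide the white module, without lifting it, along its channel onto the green shelf until it meets the yellow end stop. Leave the other things on the bench alone.

Things in the scene. Friction and masses are not known exactly. Their poses are not given: they have to be found in the camera images.
- fixture: Aluminium test fixture, fixed to the bench. Origin on the bench under the nest; x from its front (bolt side) to its back (hinge side), y along the module channel, z up. Deck 30 mm high, x -85 to 95, y -230 to 140 mm; beyond y = -100 mm it is the green outfeed shelf, flush with the rest. Two hinge posts at x 88 mm, 76 mm high.
- channel_stop (a point): Foot of the yellow end stop, middle of its face towards the channel: fixture x 18, y -224, z 30 mm; the stop rises 22 mm above the deck. From it the channel runs along the fixture's +y, 76 mm wide between rails 14 mm high (44 mm above the bench), to its open end at y = 130 mm.
- bolt (a joint): How far the steel barrel bolt (10 mm rod along the fixture's y at x -68, z 56 mm) is drawn out towards the fixture's +y, m: 0 shot over the lid's steel tongue, 0.05 fully out. About 1.5 N friction; it stays where left.
- bolt_handle (a joint): Lift of the bolt handle about the rod's axis, rad: 0 lying in its notch (pointing to the fixture's -x and 0.7 rad above level), 0.85 fully up at its stop, nearly upright. Let go, it falls back by its weight, or stays if nearly upright. The guard block bars the bolt from sliding until the handle is lifted about 0.55; once the bolt is drawn more than 0.042 it can drop again beyond the block.
- guard_top (a point): Centre of the top of the yellow guard block on the handle's +y side: fixture x -84.5, y 66.5, z 74 mm; the block is 9 mm in x, 27 mm in y. A like block, 6 mm in y, stands on the -y side at y 34 mm. The notch is between them.
- bolt_ball (a point): Centre of the red ball, 20 mm diameter, at the end of the bolt handle, 55 mm from the rod's axis; at rest at fixture x -110, y 45, z 91 mm. It swings about an axis parallel to the fixture's y, so it can be pinched along y, carried up its arc and then along +y.
- button_left (a joint): Travel of the red release button on the +y side of the latch block, pressed inward (towards -y), m: 0 out, 0.008 fully in. Spring: 3.2 N at rest to 6.4 N fully in; springs back when let go. Its hook frees the lid beyond 0.004; both hooks must be free together.
- button_right (a joint): The same for the button on the -y side, pressed towards +y.
- button_left_face (a point): Centre of the outer face of the left button, a disc of 26 mm diameter, 8 mm thick, axis along y; turns with the lid. Lid shut: fixture x -35, y 30, z 108 mm, 30 mm above the lid's top. The buttons measure 60 mm over their faces when out, 44 mm fully in. Between them is a black block 24 mm wide, 26 mm in x, its top 46 mm above the lid.
- button_right_face (a point): The same for the right button (fixture y -30 mm).
- lid (a joint): Opening of the blue lid with clear window (140 mm from hinge to front edge, 150 mm wide, 8 mm thick, top 78 mm above the bench when shut, 0.3 kg), rad: 0 shut, 1.75 fully back at its stop. A stiff hinge holds it at any angle; about 4 N at the buttons swings it up. The buttons can turn between upright fingers as it swings.
- lid_hinge (a point): Middle of the lid's hinge line, fixture x 88, y 0, z 74 mm; the line is parallel to the fixture's y axis and the front of the lid rises as it opens.
- module_center (a point): Centre (half-way up) of the white module with green top, 70 mm (x) by 100 mm (y) by 36 mm high, 0.25 kg, loose on the deck in the channel under the lid; axes parallel to the fixture's, 3 mm clear of each rail. It can be pushed towards -y from its +y end; against the end stop its centre is at fixture y -174 mm.
- screwdriver: Bystander: screwdriver lying on the bench in front of the green shelf, roughly along the fixture's y axis. Origin at the middle of its underside.
- spare: Bystander: grey spare module, 70 x 100 x 36 mm, on the bench behind the green shelf. Origin under its centre.
- spool: Bystander: aluminium solder spool, 60 mm diameter, 50 mm high. Origin under its centre.
- cleaner: Bystander: amber bottle, 60 mm diameter, 150 mm high. Origin under its centre.
- cup: Bystander: clear cup, 76 mm diameter, 85 mm high. Origin under its centre.
- bin: Bystander: clear open bin, 140 x 200 x 70 mm. Origin under its centre.
- wrench: Bystander: wrench lying at the right. Origin under it.
- tester_probe: Bystander: red probe rod, 130 mm long, 18 mm thick. Origin under it.

How it is judged (in metres and radians):
On the way, in this order (a step that is already met when the one before it is completed fails the run):
1. the bolt handle is lifted clear of its notch while the bolt is still shot (value of joint bolt_handle above 0.5 rad and value of joint bolt below 0.015 m), for 0.05 s.
2. the bolt is drawn out (value of joint bolt above 0.04 m), for 0.1 s.
3. both release buttons are pinched in together while the lid is shut (value of joint each of button_left, button_right above 0.0045 m and value of joint lid below 0.15 rad), for 0.1 s.
4. the lid is swung back, with the module still in the nest (value of joint lid above 1.5 rad and y of module_center in the frame of fixture above -0.06 m), for 0.1 s.
5. the module is slid onto the green shelf (y of module_center in the frame of fixture below -0.16 m), for 0.1 s.
At the end, for the whole second after the job is handed in: The bolt is drawn out by more than 38 mm, the lid stands open by more than 1.45 rad, both buttons are out again, and the module lies flat and still in the channel on the green shelf, its end within 14 mm of the end stop (centre between fixture y -160 and -185 mm, x 8 to 28 mm) (value of joint bolt above 0.038 m and value of joint lid above 1.45 rad and value of joint each of button_left, button_right below 0.002 m and y of module_center in the frame of fixture between -0.185 and -0.16 m and x of module_center in the frame of fixture between 0.008 and 0.028 m and z of module_center in the frame of fixture between 0.042 and 0.054 m and angle between module_center's own z axis and vertical below 0.1 rad and linear speed of module below 0.02 m/s); the robot touches nothing.
It fails at once if the module is lifted off the channel floor by more than 12 mm (z of module_center in the frame of fixture above 0.06 m).
It fails at once if one of the other loose things on the bench is moved more than 30 mm (distance of any of screwdriver, spare, spool, cleaner, cup, bin, wrench, tester_probe from where it was at the start of the episode above 0.03 m).
It also fails if it takes over 64 s, if anything falls off the work surface, if the arm or the gripper's body presses on something with over 40 N, if the wrist force passes 120 N, or if a joint passes its speed limit or range.

## Working session

There is one attempt and no reset: what is moved stays moved. The work goes in short steps, Python scripts to look and compute and a tool call to move; the robot and the scene stay as the last step left them, time stands still between calls to the robot, and variables do not carry over. Pictures are saved under pics/ and viewed, about 8 in all and at most 12, crops included, and the job is handed in when it is done.

Besides the shell and the picture viewer there is one more tool, called after ">>>" by a JSON object that holds its "op" and its "data". send_rows: Moves the arm, as the interface text tells. Its arguments: {"type":"object","properties":{"series":{"type":"array"},"newtons":{"type":"number"}},"required":["series"]}

```bash
mkdir -p pics; ls; cat > h.py <<'E'
import numpy as np, cv2
from scipy.spatial.transform import Rotation as R
from cell import manip
def K(c):
    f=240/np.tan(np.radians(c["vfov"])/2); return np.array([[f,0,c["cx"]],[0,f,c["cy"]],[0,0,1.]])
def tool(s):
    T=np.eye(4); T[:3,:3]=R.from_euler('xyz',s["eef_rot"]).as_matrix(); T[:3,3]=s["eef_pos"]; return T
def cam(n):
    s=manip.read_state(); c=manip.camera(n)
    c["W"]=np.array(c["pose"]) if "pose" in c else tool(s)@np.array(c["T_tool_cam"]); return c
def ray(c,uv):
    p=cv2.undistortPoints(np.array(uv,float).reshape(-1,1,2),K(c),np.array(c["dist"],float)).reshape(-1,2)
    d=np.c_[p,np.ones(len(p))]@c["W"][:3,:3].T; return c["W"][:3,3],d
def onz(c,uv,z):
    o,d=ray(c,uv); return o+d*((z-o[2])/d[:,2])[:,None]
def proj(c,P):
    M=np.linalg.inv(c["W"]); return cv2.projectPoints(np.array(P,float).reshape(-1,1,3),cv2.Rodrigues(M[:3,:3])[0],M[:3,3],K(c),np.array(c["dist"],float))[0].reshape(-1,2)
def save(c,n): cv2.imwrite(f"pics/{n}.png",c["img"][:,:,::-1])
E
python3 - <<'E'
from h import *
print(manip.read_state())
for n in("scene","side","wrist"):
    c=cam(n); save(c,n+"0"); print(n,c["W"].round(2).tolist(),c["vfov"])
    for t in("bolt_ball","button_left_face","button_right_face","guard_top","channel_stop","module_center","lid","fixture","cleaner","cup"):
        try: print(t,[(np.round(x["rect"]).tolist(),round(x["conf"],2)) for x in manip.find_in(t,c)[:2]])
        except Exception as e: print(t,e)
a=cv2.imread("pics/scene0.png");b=cv2.imread("pics/side0.png")
E
```

```text
pics
{'clock': 0.0, 'joints': array([-1.38960068e+00,  3.00484628e-01,  1.52157166e+00, -3.67322664e-05,
        1.32068669e+00, -6.66040025e-02]), 'qd': array([-1.33194042e-03,  4.39508468e-04, -1.42464665e-05, -5.07315286e-04,
        2.05769321e-03, -8.14822906e-04]), 'effort': array([ 2.57805994e-03, -5.31800795e+01, -3.52732444e+01,  7.09005701e-02,
        2.44830572e-02, -1.25249289e-04]), 'eef_pos': array([ 134.84055818, -532.95973462,  212.88288487]), 'eef_rot': array([-3.14044251e+00, -4.10599301e-05,  2.47808737e-01]), 'wrist_force': array([-0.41053097, -0.41532426,  0.42510913]), 'moment': array([0.02277443, 0.03166222, 0.02544964]), 'finger_gap': 94.22993346357563}
scene [[-0.32, 0.82, -0.47, 1111.22], [0.95, 0.28, -0.14, 187.2], [0.01, -0.49, -0.87, 1118.33], [0.0, 0.0, 0.0, 1.0]] 50.959615228229396
bolt_ball [([339.0, 212.0, 15.0, 24.0], 0.54)]
button_left_face []
button_right_face [([476.0, 308.0, 28.0, 31.0], 0.41)]
guard_top [([213.0, 202.0, 167.0, 108.0], 0.59), ([273.0, 221.0, 79.0, 69.0], 0.55)]
channel_stop [([217.0, 207.0, 163.0, 109.0], 0.76)]
module_center []
[... 472 characters left out ...]
_top [([275.0, 199.0, 122.0, 105.0], 0.64)]
channel_stop [([274.0, 199.0, 125.0, 106.0], 0.9), ([284.0, 232.0, 13.0, 5.0], 0.31)]
module_center []
lid [([296.0, 201.0, 70.0, 54.0], 0.91), ([282.0, 234.0, 14.0, 5.0], 0.36)]
fixture [([272.0, 200.0, 128.0, 106.0], 0.69), ([147.0, 160.0, 29.0, 30.0], 0.29)]
cleaner [([401.0, 341.0, 30.0, 38.0], 0.75)]
cup [([432.0, 304.0, 34.0, 35.0], 0.96), ([381.0, 225.0, 40.0, 36.0], 0.22)]
wrist [[0.24, -0.94, -0.26, 210.16], [-0.97, -0.24, -0.07, -515.2], [0.0, 0.26, -0.96, 384.64], [0.0, 0.0, 0.0, 1.0]] 58.169813901236424
bolt_ball []
button_left_face []
button_right_face []
guard_top []
channel_stop []
module_center []
lid []
fixture []
cleaner []
cup []
```

```bash
python3 - <<'E'
import cv2,numpy as np
a=cv2.imread("pics/scene0.png")[100:350,130:530];b=cv2.imread("pics/side0.png")[130:400,130:530]
cv2.imwrite("pics/s1.png",cv2.resize(a,(800,500),interpolation=cv2.INTER_CUBIC))
cv2.imwrite("pics/s2.png",cv2.resize(b,(800,540),interpolation=cv2.INTER_CUBIC))
E
```

```text
(no output)
```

View pics/s1.png

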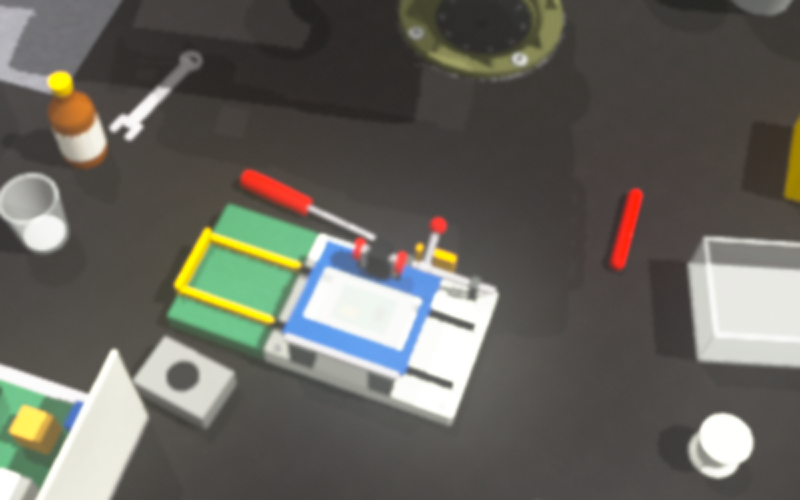

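View pics/s2.png

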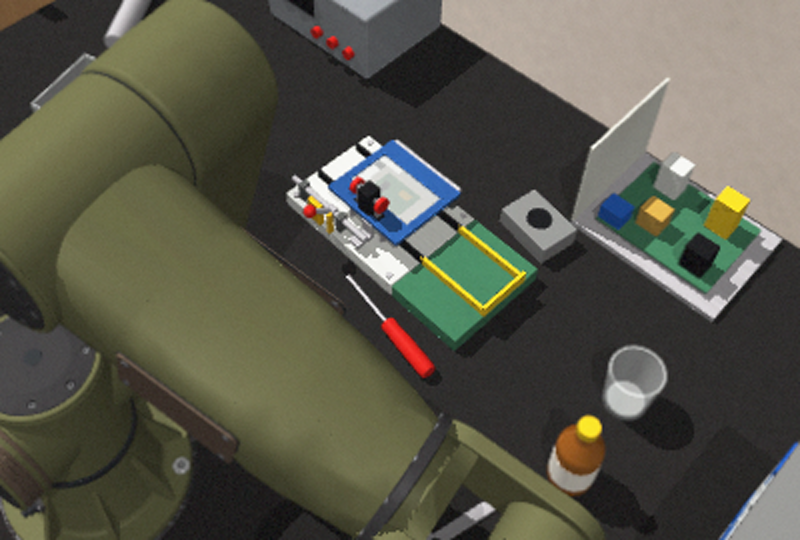

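The scene view shows the fixture with the shelf at upper left, and the ball at (349,212). The screwdriver lies in front of the shelf and the spare behind it. The side view agrees, with the ball at (285,235). Next I fit the fixture pose from the deck corners.

```bash
cat >> h.py <<'E'
def fx(p,P):
    c,s=np.cos(p[2]),np.sin(p[2]); P=np.atleast_2d(np.array(P,float)); return np.c_[p[0]+c*P[:,0]-s*P[:,1],p[1]+s*P[:,0]+c*P[:,1],P[:,2]]
E
python3 - <<'E'
from h import *
from scipy.optimize import least_squares
A,B,C,D=[-85,-230,30],[95,-230,30],[-85,140,30],[95,140,30];b=[-110,45,91]
cs=cam("scene");cd=cam("side")
o=[(cs,[A,B,C,D,b],[(244,203),(214,256),(378.5,246),(355,306),(349,212.5)]),(cd,[A,B,C,b],[(358.5,301.5),(398.5,265),(274,227.5),(285,235.5)])]
f=lambda p:np.concatenate([(proj(c,fx(p,P))-np.array(q)).ravel() for c,P,q in o])
w0=onz(cs,[(244,203),(378.5,246)],30);d=w0[1]-w0[0];yaw=np.arctan2(-d[0],d[1]);print(w0,yaw)
r=least_squares(lambda p:f([p[0],p[1],p[2]/100]),[w0.mean(0)[0],w0.mean(0)[1],yaw*100],loss='soft_l1')
p=[r.x[0],r.x[1],r.x[2]/100];print(p,f(p).round(1).tolist())
for n,P in dict(ball=b,ball_up=[-68-55*np.cos(1.55),45,56+55*np.sin(1.55)],btn=[-35,0,108],hinge=[88,0,74],lidopen=[88,0,74],mod0=[18,0,48],end=[18,130,30],stop=[18,-224,30]).items(): w=fx(p,P)[0]; print(n,w.round(0),np.hypot(w[0],w[1]).round())
for t in("screwdriver","spare","spool","cup","cleaner","tester_probe"):
  for c in(cs,cd):
    x=manip.find_in(t,c)[:1]
    for q in x:
        l,tp,w,h=q["rect"]; print(t,onz(c,[(l+w/2,tp+h/2)],20).round()[0],q["conf"])
E
```

```text
[[ 466.79620519 -212.83221729   30.        ]
 [ 477.80007755  152.28588279   30.        ]] -0.03012872437429222
[np.float64(554.8500474138093), np.float64(8.527781010556915), np.float64(-0.04722214116708006)] [-0.4, -2.8, -1.8, 0.8, 0.2, -0.4, 0.1, 2.4, -1.4, -0.0, -2.0, -0.2, -0.0, -0.2, -2.0, -1.1, -0.4, 0.8]
ball [447.  59.  91.] 451.0
ball_up [488.  57. 111.] 491.0
btn [520.  10. 108.] 520.0
hinge [643.   4.  74.] 643.0
lidopen [643.   4.  74.] 643.0
mod0 [573.   8.  48.] 573.0
end [579. 138.  30.] 595.0
stop [ 562. -216.   30.] 602.0
screwdriver [ 435. -117.   20.] 0.78
screwdriver [ 420. -137.   20.] 0.87
spare [ 718. -168.   20.] 0.57
spare [ 708. -175.   20.] 0.81
spool [586. 454.  20.] 0.6
cup [ 555. -460.   20.] 0.93
cup [ 591. -439.   20.] 0.6
cleaner [ 396. -474.   20.] 0.57
cleaner [ 445. -447.   20.] 0.92
tester_probe [330. 287.  20.] 0.77
tester_probe [ 440. -445.   20.] 0.31
```

>>> {"op": "send_rows", "data": {"series": [[[1,10,-10,-30,0],[1,40,-41,-50,0],[1,75,-77,-50,0],[1,110,-113,-50,0],[1,145,-149,-50,0],[1,180,-185,-50,0],[1,215,-221,-50,0],[1,250,-257,-50,0],[1,285,-293,-50,0],[1,320,-329,-50,0]]]}}

```text
clock: 3.35
eef_pos: [364.1, -135.3, 263.8]
eef_rot: [3.141, -0.001, 0.248]
wrist_force: [0.3, -0.8, -0.6]
finger_gap: 93.9
```

>>> {"op": "send_rows", "data": {"series": [[[0.6,35,-36,0,6],[0.6,70,-72,0,12],[0.6,100,-103,0,16.9],[0.6,119,-123,0,16.9],[0.6,119,-123,0,16.9],[0.6,119,-123,0,16.9]]]}}

```text
clock: 3.95
eef_pos: [448.6, 11.3, 263.3]
eef_rot: [3.141, 0.001, -0.046]
wrist_force: [-0.3, -0.2, 0.1]
finger_gap: 57.0
```

```bash
python3 - <<'E'
from h import *
s=manip.read_state();print(s["clock"],s["eef_pos"],s["eef_rot"],s["wrist_force"],s["finger_gap"])
c=cam("wrist");print(c["W"].round(2).tolist())
p=[554.85,8.53,-.0472]
q=proj(c,fx(p,[[-85,-230,30],[95,-230,30],[-85,140,30],[95,140,30],[-110,45,91],[-35,30,108],[-35,-30,108],[-84.5,66.5,74],[18,-224,30]]));print(q.round().tolist())
for t in("bolt_ball","button_left_face","button_right_face","guard_top","lid"):print(t,[(np.round(x["rect"]).tolist(),round(x["conf"],2)) for x in manip.find_in(t,c)[:2]])
im=c["img"][:,:,::-1].copy()
save(c,"w1")
E
```

```text
3.95 [448.63811786  11.31674183 263.27802635] [ 3.14143896e+00  5.03080865e-04 -4.57514876e-02] [-0.26704516 -0.16133015  0.07320256] 56.973541416995815
[[-0.05, -0.96, -0.26, 526.27], [-1.0, 0.04, 0.01, 6.85], [0.0, 0.26, -0.96, 434.46], [0.0, 0.0, 0.0, 1.0]]
[[565.0, 178.0], [600.0, -43.0], [169.0, 177.0], [147.0, -43.0], [263.0, 219.0], [276.0, 124.0], [358.0, 124.0], [239.0, 184.0], [576.0, 59.0]]
bolt_ball [([251.0, 153.0, 26.0, 81.0], 0.86)]
button_left_face [([280.0, 106.0, 23.0, 34.0], 0.67), ([156.0, 0.0, 456.0, 232.0], 0.35)]
button_right_face [([339.0, 105.0, 27.0, 39.0], 0.84)]
guard_top [([153.0, 0.0, 459.0, 232.0], 0.73)]
lid []
```

View pics/w1.png

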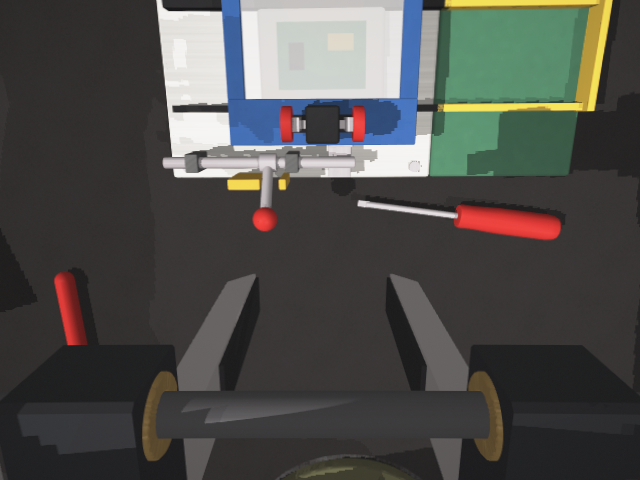

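The wrist view matches the prediction to within about 5 px: ball at (265,219), buttons at u 280 and 366, deck corners at (173,177) and (571,176). I'll refine the pose from these.

```bash
python3 - <<'E'
from h import *
from scipy.optimize import least_squares
c=cam("wrist")
P=[[-85,-230,30],[-85,140,30],[-110,45,91],[-35,30,108],[-35,-30,108]];q=np.array([(571,176),(173,177),(265,219),(280,124),(365.5,124)])
f=lambda p:(proj(c,fx([p[0],p[1],p[2]/100],P))-q).ravel()
r=least_squares(f,[555,8,-4.7],loss='soft_l1');print(r.x,f(r.x).round(1))
p=[r.x[0],r.x[1],r.x[2]/100]; s=manip.read_state(); T=np.linalg.inv(tool(s))
for n,P in dict(ball=[-110,45,91],btn=[-35,0,108]).items():
    w=fx(p,P); print(n,w.round(1),(T@np.r_[w[0],1]).round(1))
E
```

```text
[555.15939043   3.97208989  -4.59171968] [-2.1  0.3 -0.1  0.7  2.6 -0.7  1.5 -0.  -2.2 -0.3]
ball [[447.3  54.   91. ]] [ -3.5 -43.2 172.6   1. ]
btn [[520.2   5.6 108. ]] [ 71.7   1.6 155.6   1. ]
```

>>> {"op": "send_rows", "data": {"series": [[[0.6,-1,-15,40,0],[0.6,-3,-45,80,0],[0.6,-3,-45,120,0],[0.6,-3,-45,150,0],[0.6,-3,-45,183,0],[0.6,-3,-45,183,0],[0.1,-3,-45,183,0],[0.1,-3,-45,183,0],[0.1,-3,-45,183,0],[0.1,-3,-45,183,0]]], "newtons": 12}}

```text
clock: 5.3
eef_pos: [448.4, 56.3, 81.5]
eef_rot: [-3.141, -0.002, -0.047]
wrist_force: [0.4, 0.3, 0.8]
finger_gap: 27.7
```

```bash
python3 - <<'E'
from h import *
s=manip.read_state();print(s["clock"],s["eef_pos"],s["wrist_force"],s["finger_gap"])
c=cam("wrist");save(c,"w2")
E
```

```text
5.3 [448.39091479  56.30686655  81.45249042] [0.37046219 0.29225392 0.79581646] 27.73673571116148
```

View pics/w2.png

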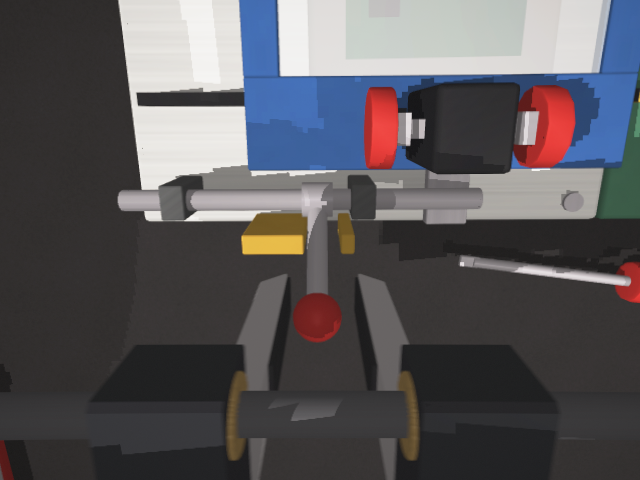

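The ball at (317,317) sits centred between the pads, and the handle lies in its notch. I'll close on it.

>>> {"op": "send_rows", "data": {"series": [[[0,0,0,0,0],[0,0,0,0,0],[0,0,0,0,0],[0,0,0,0,0]]]}}

```text
clock: 5.75
eef_pos: [448.1, 56.4, 80.8]
eef_rot: [-3.141, -0.001, -0.047]
wrist_force: [-1.7, 2.1, 5.6]
finger_gap: 19.1
```

>>> {"op": "send_rows", "data": {"series": [[[0,3,0,-3,0],[0,6,0,-6,0],[0,9,0,-8.5,0],[0,12.5,0,-11,0],[0,16,0,-13,0],[0,19.5,0,-15,0],[0,24,0,-16.8,0],[0,28,0,-18,0],[0,30,0,-18.5,0],[0,30,0,-18.5,0]]]}}

```text
clock: 6.75
eef_pos: [478.1, 54.9, 99.0]
eef_rot: [-3.142, -0.0, -0.047]
wrist_force: [-1.8, 1.1, 1.4]
finger_gap: 19.2
```

```bash
python3 - <<'E'
from h import *
c=cam("wrist");save(c,"w3")
E
```

```text
(no output)
```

View pics/w3.png

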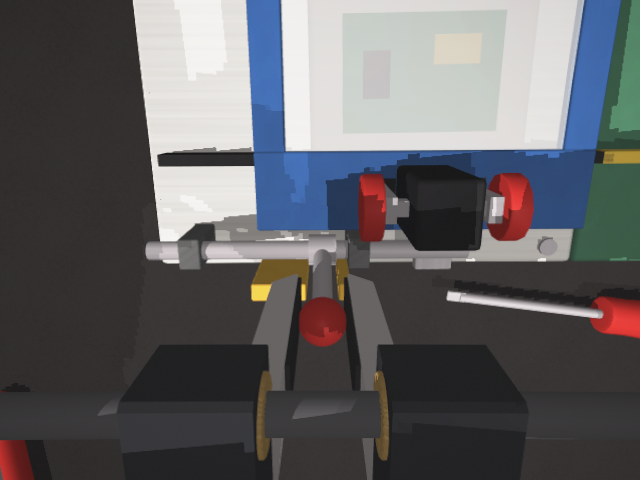

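The handle is up and the ball still held at (322,322). Next I draw the bolt along +y.

>>> {"op": "send_rows", "data": {"series": [[[0,0,-3,0,0],[0,0,-9,0,0],[0,0,-15,0,0],[0,0,-21,0,0],[0,0,-27,0,0],[0,0,-33,0,0],[0,0,-39,0,0],[0,0,-45,0,0],[0,0,-49,0,0],[0,0,-49,0,0]]]}}

```text
clock: 7.8
eef_pos: [480.2, 104.5, 99.0]
eef_rot: [-3.141, -0.0, -0.047]
wrist_force: [-2.0, 1.4, 4.1]
finger_gap: 18.7
```

```bash
python3 - <<'E'
from h import *
s=manip.read_state();print(s["clock"],s["eef_pos"],s["wrist_force"],s["finger_gap"])
c=cam("wrist");save(c,"w4")
E
```

```text
7.8 [480.21131243 104.47369439  98.98858532] [-2.03451754  1.36282569  4.13012658] 18.71506373297634
```

View pics/w4.png

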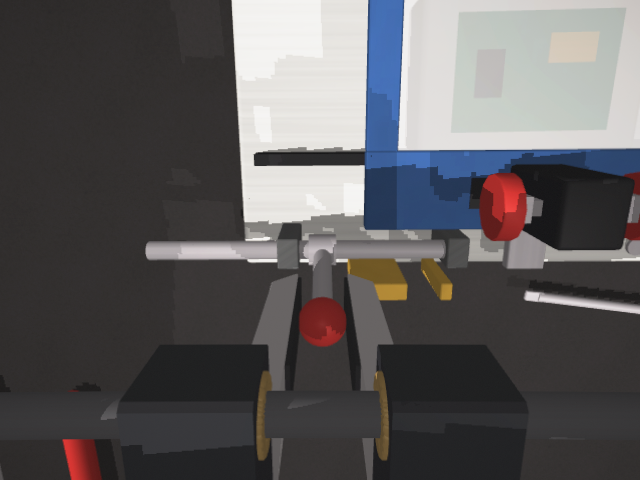

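The bolt is drawn about 49 mm, with the ball in the pads at (322,322). I'll release, rise and go over the buttons.

>>> {"op": "send_rows", "data": {"series": [[[0.5,0,0,0,0],[0.5,0,0,0,0],[0.6,0,0,-15,0],[0.6,0,0,-50,0],[0.8,0,0,-90,0],[1,15,40,-110,0],[1,44,80,-110,0],[1,44,95,-110,0],[1,44,95,-110,0],[1,44,95,-110,0]]]}}

```text
clock: 8.85
eef_pos: [519.2, 7.3, 208.5]
eef_rot: [-3.141, 0.001, -0.048]
wrist_force: [-0.2, -0.6, -0.9]
finger_gap: 93.1
```

```bash
python3 - <<'E'
from h import *
s=manip.read_state();print(s["clock"],s["eef_pos"],s["eef_rot"],s["finger_gap"])
c=cam("wrist");save(c,"w5")
for t in("bolt_ball","button_left_face","button_right_face"):print(t,[(np.round(x["rect"]).tolist(),round(x["conf"],2)) for x in manip.find_in(t,c)[:2]])
print(proj(c,fx([555,6,-.0465],[[-35,30,108],[-35,-30,108],[-35,30,121],[-68,95,111],[-85,140,30],[-35,0,124]])).round(1).tolist())
E
```

```text
8.85 [519.16884494   7.25671296 208.5364915 ] [-3.14140442e+00  9.23234994e-04 -4.77203916e-02] 93.12887080498516
bolt_ball [([189.0, 249.0, 22.0, 30.0], 0.69)]
button_left_face [([274.0, 221.0, 25.0, 37.0], 0.86)]
button_right_face [([340.0, 218.0, 29.0, 41.0], 0.84)]
[[273.9, 237.2], [365.6, 237.0], [271.6, 242.8], [177.2, 286.2], [156.9, 268.7], [319.6, 244.1]]
```

View pics/w5.png

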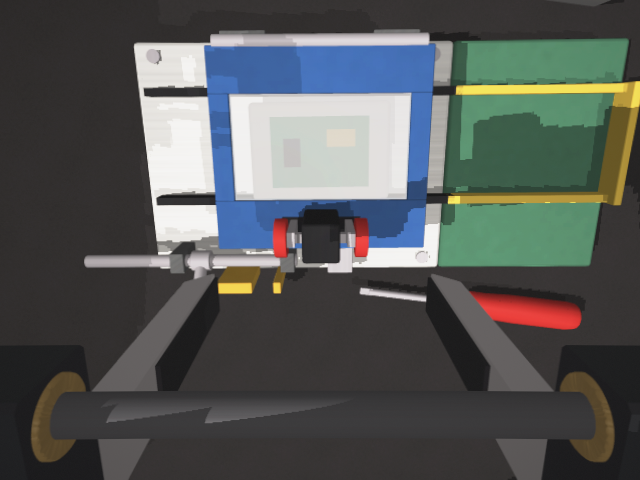

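The left button's outer edge is at u 273.5 and the right's at 368, at v≈238, which agrees with the pose. The bolt has stayed out. I'll descend and pinch.

>>> {"op": "send_rows", "data": {"series": [[[1,1,0.5,40,0],[1,1,0.5,75,0],[1,1,0.5,100,0],[1,1,0.5,111,0],[1,1,0.5,111,0],[0.5,1,0.5,111,0],[0.5,1,0.5,111,0],[0,1,0.5,111,0],[0,1,0.5,111,0],[0,1,0.5,111,0]]], "newtons": 25}}

```text
clock: 10.05
eef_pos: [520.9, 6.6, 98.5]
eef_rot: [-3.141, -0.001, -0.047]
wrist_force: [0.6, 4.2, 3.0]
finger_gap: 57.7
```

>>> {"op": "send_rows", "data": {"series": [[[0,0,0,0,0],[0,0,0,0,0],[0,0,0,0,0]]]}}

```text
clock: 10.35
eef_pos: [520.9, 8.0, 98.4]
eef_rot: [-3.139, -0.001, -0.047]
wrist_force: [0.4, 14.9, 5.3]
finger_gap: 43.5
```

```bash
python3 - <<'E'
from h import *
s=manip.read_state();print(s["clock"],s["eef_pos"],s["wrist_force"],s["finger_gap"])
v=np.array([-123,34.])
for th in np.arange(0,1.76,.0875): 
    a=-th; w=np.array([np.cos(a)*v[0]-np.sin(a)*v[1],np.sin(a)*v[0]+np.cos(a)*v[1]])-v
    print(round(th,3),w[0].round(1),(-w[1]).round(1))
E
```

```text
10.35 [520.9423673    7.96984836  98.41720387] [ 0.37548929 14.86333064  5.29993253] 43.528640984057155
0.0 0.0 -0.0
0.088 3.4 -10.6
0.175 7.8 -20.9
0.262 13.0 -30.8
0.35 19.1 -40.1
0.438 26.0 -48.9
0.525 33.6 -57.1
0.612 41.9 -64.5
0.7 50.8 -71.2
0.788 60.3 -77.1
0.875 70.3 -82.2
0.962 80.6 -86.4
1.05 91.3 -89.6
1.138 102.2 -91.9
1.225 113.3 -93.2
1.312 124.5 -93.6
1.4 135.6 -93.0
1.487 146.6 -91.4
1.575 157.5 -88.9
1.662 168.1 -85.4
1.75 178.4 -81.0
```

Gap 43.5 mm means both buttons are fully in. I'll relieve the sideways load by about 1.5 mm and swing the lid.

>>> {"op": "send_rows", "data": {"series": [[[0,0,-1.5,0,0],[0,0,-1.5,0,0],[0,1.5,-1.5,-5,0],[0,3.4,-1.5,-10.6,0],[0,7.8,-1.5,-20.9,0],[0,13,-1.5,-30.8,0],[0,19.1,-1.5,-40.1,0],[0,26,-1.5,-48.9,0],[0,33.6,-1.5,-57.1,0],[0,33.6,-1.5,-57.1,0]]]}}

```text
clock: 11.35
eef_pos: [554.4, 6.7, 155.7]
eef_rot: [-3.141, 0.001, -0.047]
wrist_force: [-4.5, 5.5, 2.0]
finger_gap: 43.8
```

```bash
python3 - <<'E'
from h import *
c=cam("wrist");save(c,"w6")
E
```

```text
(no output)
```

View pics/w6.png

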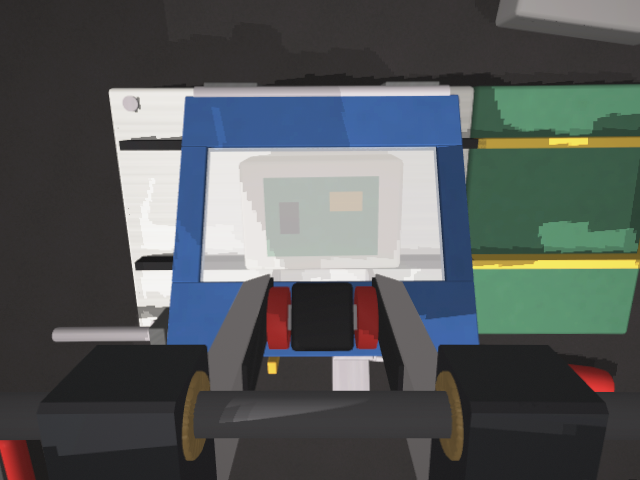

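The lid is about 0.5 rad up, with both buttons held at (280,317) and (367,317). I'll continue.

>>> {"op": "send_rows", "data": {"series": [[[0,8.3,0,-7.4,0],[0,17.2,0,-14.1,0],[0,26.7,0,-20,0],[0,36.7,0,-25.1,0],[0,47,0,-29.3,0],[0,57.7,0,-32.5,0],[0,68.6,0,-34.8,0],[0,79.7,0,-36.1,0],[0,90.9,0,-36.5,0],[0,102,0,-35.9,0]]]}}

```text
clock: 12.4
eef_pos: [656.3, 2.4, 191.7]
eef_rot: [-3.14, 0.001, -0.047]
wrist_force: [-3.6, 7.7, 2.6]
finger_gap: 42.8
```

>>> {"op": "send_rows", "data": {"series": [[[0,11,0,1.6,0],[0,21.9,0,4.1,0],[0,32.5,0,7.6,0],[0,40.5,0,11,0],[0,40.5,0,11,0],[0,40.5,0,11,0]]]}}

```text
clock: 13.0
eef_pos: [697.3, 0.7, 180.9]
eef_rot: [-3.14, -0.002, -0.046]
wrist_force: [3.4, 8.4, 3.1]
finger_gap: 42.7
```

```bash
python3 - <<'E'
from h import *
c=cam("side");cv2.imwrite("pics/s7.png",cv2.resize(c["img"][130:340,220:500,::-1],None,fx=2.5,fy=2.5,interpolation=cv2.INTER_CUBIC))
E
```

```text
(no output)
```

View pics/s7.png

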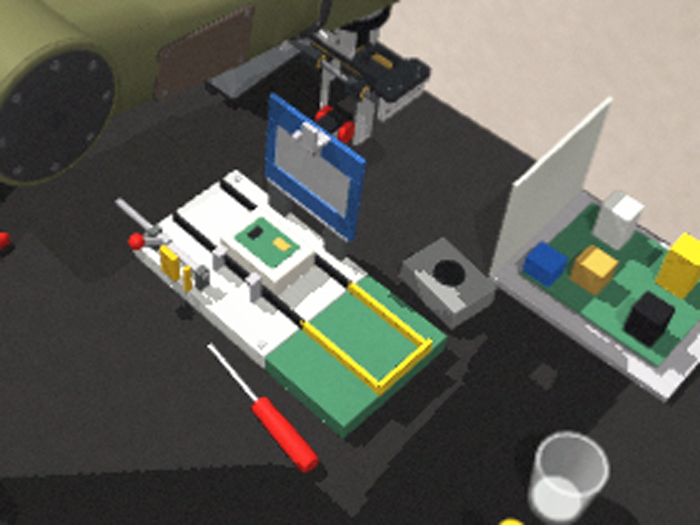

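The lid stands back near its stop and the module is in the nest at (265,245). I'll release, rise clear of the lid, close the fingers and go over the +y end of the channel.

>>> {"op": "send_rows", "data": {"series": [[[1,0,0,0,0],[1,0,0,0,0],[1,0,0,0,0],[1,0,0,-35,0],[1,0,0,-75,0],[0.5,-20,-15,-80,0],[0,-65,-50,-80,0],[0,-105,-80,-80,0],[0,-125,-94,-80,0],[0,-125,-94,-80,0]]]}}

```text
clock: 14.05
eef_pos: [573.9, 101.1, 260.7]
eef_rot: [3.141, 0.0, -0.045]
wrist_force: [0.6, -0.5, -0.1]
finger_gap: 46.2
```

>>> {"op": "send_rows", "data": {"series": [[[0,0,0,0,0],[0,0,0,20,0],[0,0,0,40,0]]]}}

```text
clock: 14.35
eef_pos: [577.1, 98.2, 219.3]
eef_rot: [3.141, -0.0, -0.048]
wrist_force: [-0.8, -0.5, -0.7]
finger_gap: 22.5
```

```bash
python3 - <<'E'
from h import *
s=manip.read_state();print(s["clock"],s["eef_pos"],s["eef_rot"],s["wrist_force"],s["finger_gap"])
p=[555,6,-.0465]
T=np.linalg.inv(tool(s))
print((T@np.r_[fx(p,[18,95,44])[0],1]).round(1))
c=cam("wrist");save(c,"w8")
print(proj(c,fx(p,[[-17,50,66],[53,50,66],[-20,130,44],[56,130,44]])).round().tolist())
E
```

```text
14.35 [577.05715225  98.19974643 219.26237019] [ 3.14120362e+00 -3.61607697e-04 -4.84036144e-02] [-0.81255901 -0.53192679 -0.70773538] 22.515914047346325
[  0.2  -1.9 175.3   1. ]
[[375.0, 262.0], [378.0, 174.0], [277.0, 257.0], [274.0, 167.0]]
```

View pics/w8.png

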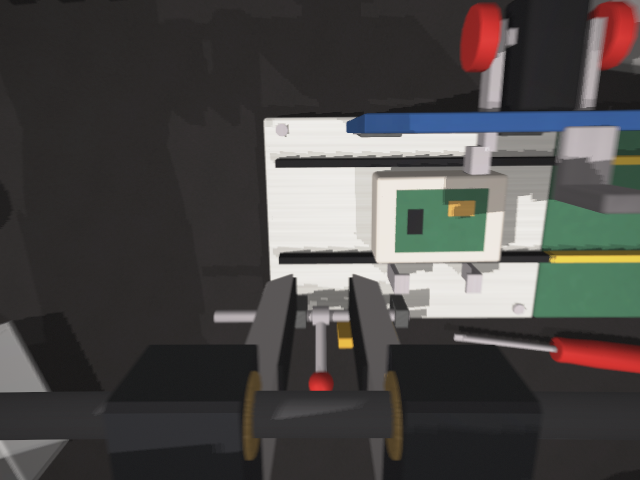

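The pose prediction agrees with the view: module edge at u≈374. The lid stays open above and behind the channel, and the bolt is out. I'll descend with the tips at about z 46, then push.

>>> {"op": "send_rows", "data": {"series": [[[0,0,0,30,0],[0,0,0,70,0],[0,0,0,110,0],[0,0,0,145,0],[0,0,0,165,0],[0,0,0,165,0],[0,0,8,165,0],[0,0,16,165,0],[0,0,24,165,0],[0,0,30,165,0]]]}}

```text
clock: 15.4
eef_pos: [575.2, 68.3, 55.9]
eef_rot: [-3.141, -0.002, -0.048]
wrist_force: [0.8, 2.5, 1.5]
finger_gap: 0.0
```

>>> {"op": "send_rows", "data": {"series": [[[0,0,5,0,0],[0,0,10,0,0],[0,0,15,0,0],[0,0,20,0,0],[0,0,25,0,0],[0,0,30,0,0],[0,0,36,0,0],[0,0,42,0,0],[0,0,48,0,0],[0,0,54,0,0]]]}}

```text
clock: 16.4
eef_pos: [572.2, 14.9, 54.9]
eef_rot: [-3.142, 0.0, -0.047]
wrist_force: [0.7, 4.4, 3.4]
finger_gap: 0.7
```

```bash
python3 - <<'E'
from h import *
s=manip.read_state();print(s["clock"],s["eef_pos"],s["eef_rot"],s["wrist_force"],s["finger_gap"])
c=cam("side");cv2.imwrite("pics/s9.png",cv2.resize(c["img"][130:340,220:500,::-1],None,fx=2.5,fy=2.5,interpolation=cv2.INTER_CUBIC))
E
```

```text
16.4 [572.16827208  14.86705971  54.9129943 ] [-3.14156798e+00  8.16271881e-05 -4.72456715e-02] [0.70571451 4.36018936 3.44823133] 0.7048787934143628
```

View pics/s9.png

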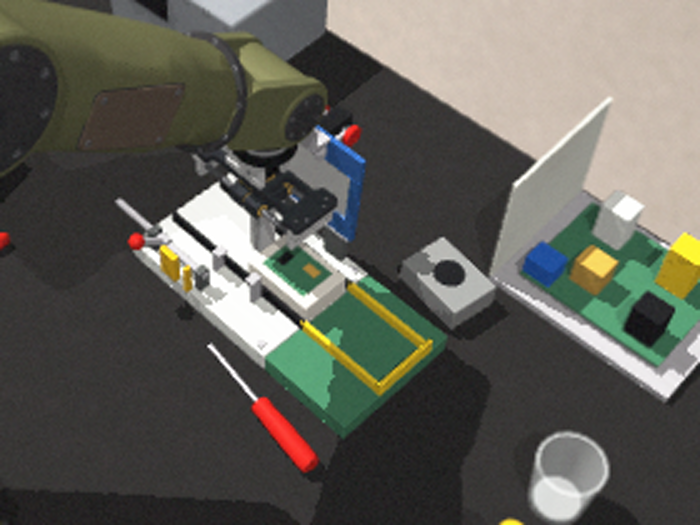

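The module is sliding in its channel at (305,275) and the lid is untouched. I'll continue.

>>> {"op": "send_rows", "data": {"series": [[[0,0,8,0,0],[0,0,16,0,0],[0,0,24,0,0],[0,0,32,0,0],[0,0,40,0,0],[0,0,48,0,0],[0,0,56,0,0],[0,0,64,0,0],[0,0,72,0,0],[0,0,80,0,0]]]}}

```text
clock: 17.45
eef_pos: [568.4, -65.2, 54.9]
eef_rot: [-3.142, 0.0, -0.047]
wrist_force: [2.1, 1.9, -0.6]
finger_gap: 0.2
```

>>> {"op": "send_rows", "data": {"series": [[[0,0,7,0,0],[0,0,14,0,0],[0,0,20,0,0],[0,0,25,0,0],[0,0,29,0,0],[0,0,32,0,0],[0,0,34,0,0],[0,0,35,0,0],[0,0,35,0,0]]]}}

```text
clock: 18.35
eef_pos: [566.7, -99.6, 54.9]
eef_rot: [3.141, 0.0, -0.047]
wrist_force: [0.9, 0.9, 0.3]
finger_gap: 0.6
```

```bash
python3 - <<'E'
from h import *
s=manip.read_state();print(s["clock"],s["eef_pos"],s["wrist_force"])
c=cam("side");cv2.imwrite("pics/s10.png",cv2.resize(c["img"][170:330,270:450,::-1],None,fx=3.7,fy=3.7,interpolation=cv2.INTER_CUBIC))
E
```

```text
18.35 [566.66190296 -99.57333861  54.88634408] [0.87743032 0.88012958 0.3492458 ]
```

View pics/s10.png

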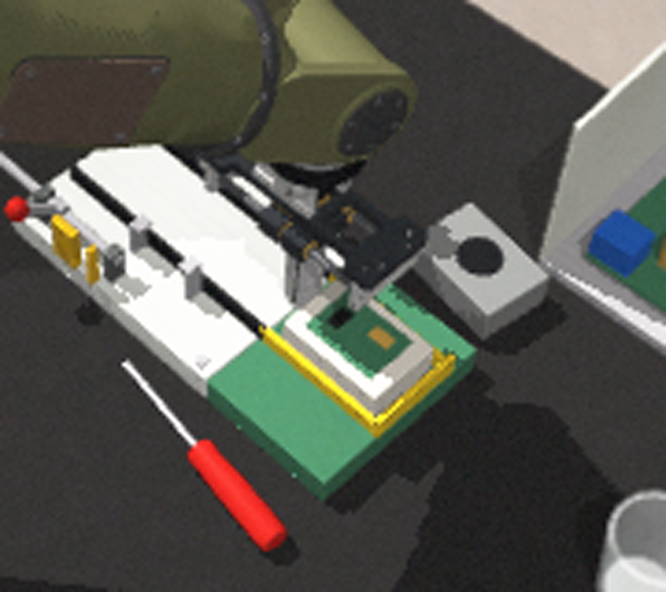

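The module is a few mm short of the yellow stop. I'll creep until contact.

>>> {"op": "send_rows", "data": {"series": [[[0,0,1,0,0],[0,0,2,0,0],[0,0,3,0,0],[0,0,4,0,0],[0,0,5,0,0],[0,0,5,0,0]]]}}

```text
clock: 19.0
eef_pos: [566.5, -104.7, 54.9]
eef_rot: [3.141, 0.0, -0.047]
wrist_force: [0.3, 0.4, -0.3]
finger_gap: 1.0
```

>>> {"op": "send_rows", "data": {"series": [[[0,0,1,0,0],[0,0,2,0,0],[0,0,2,0,0]]]}}

```text
clock: 19.3
eef_pos: [566.4, -105.4, 54.9]
eef_rot: [-3.14, 0.001, -0.047]
wrist_force: [0.6, 9.7, 1.2]
finger_gap: 0.1
```

The force rose to 9.7 N, so the module is at the stop. I'll back off and rise.

>>> {"op": "send_rows", "data": {"series": [[[0,0,-4,0,0],[0,0,-15,0,0],[0,0,-20,-20,0],[0,0,-20,-60,0],[0,-20,-20,-110,0],[0,-60,-20,-150,0],[0,-100,-20,-180,0],[0,-100,10,-200,0],[0,-100,10,-200,0],[0,-100,10,-200,0]]]}}

```text
clock: 20.3
eef_pos: [466.1, -111.7, 255.0]
eef_rot: [3.141, -0.001, -0.048]
wrist_force: [0.8, -0.5, -1.0]
finger_gap: 0.6
```

```bash
python3 - <<'E'
from h import *
s=manip.read_state();print(s["clock"],s["eef_pos"],s["wrist_force"])
c=cam("wrist");save(c,"w11")
p=[555,6,-.0465]
print(proj(c,fx(p,[[-17,-124,66],[53,-124,66],[-17,-224,66],[53,-224,66]])).round().tolist())
d=cam("side");a=c["img"][:360,:,::-1];b=cv2.resize(d["img"][140:320,250:450,::-1],None,fx=1.3,fy=1.3)
o=np.zeros((360+234,640,3),np.uint8);o[:360]=a;o[360:,:260]=b;cs=cam("scene")["img"][170:330,200:400,::-1];b2=cv2.resize(cs,None,fx=1.45,fy=1.45);o[360:360+b2.shape[0],300:300+b2.shape[1]]=b2
cv2.imwrite("pics/f.png",o)
E
```

```text
20.3 [ 466.13662066 -111.65991851  255.04454506] [ 0.7618517  -0.45953524 -0.97948753]
[[323.0, 130.0], [323.0, 36.0], [447.0, 130.0], [454.0, 35.0]]
```

The picture limit is reached, so I'll check with numbers instead.

```bash
python3 - <<'E'
from h import *
c=cam("wrist")
for t in("module_center","bolt_ball","button_left_face"):print(t,[(np.round(x["rect"]).tolist(),round(x["conf"],2)) for x in manip.find_in(t,c)[:2]])
d=cam("side")
p=[555,6,-.0465]
for t in("module_center","lid","bolt_ball"):print(t,[(np.round(x["rect"]).tolist(),round(x["conf"],2)) for x in manip.find_in(t,d)[:2]])
q=proj(d,fx(p,[[x,y,z] for x in(-17,53) for y in(-224,-124) for z in(30,66)]));print("side mod pred",q.min(0),np.ptp(q,0))
th=1.73;q=proj(d,fx(p,[[88-r*np.cos(th),y,74+r*np.sin(th)] for r in(0,140) for y in(-75,75)]));print("lid pred",q.min(0),np.ptp(q,0))
q=proj(c,fx(p,[[x,y,z] for x in(-17,53) for y in(-224,-124) for z in(30,66)]));print("wrist mod pred",q.min(0),np.ptp(q,0))
print("ball pred",proj(d,fx(p,[-110,95,91])),manip.read_state()["wrist_force"])
E
```

```text
module_center [([325.0, 35.0, 133.0, 98.0], 0.6)]
bolt_ball [([38.0, 182.0, 42.0, 82.0], 0.64)]
button_left_face []
module_center [([348.0, 245.0, 41.0, 37.0], 0.8), ([433.0, 303.0, 34.0, 37.0], 0.33)]
lid [([348.0, 175.0, 18.0, 34.0], 0.57)]
bolt_ball [([272.0, 223.0, 14.0, 9.0], 0.63)]
side mod pred [347.31741849 244.92623521] [42.43186044 41.25752513]
lid pred [326.48272717 165.8800837 ] [43.12766266 61.6674167 ]
wrist mod pred [324.12248849  34.29498278] [131.72221373  95.14551649]
ball pred [[274.29496079 227.1316746 ]] [ 0.02423149  1.08341376 -0.10125175]
```

```bash
python3 -c "
from cell import manip
print(manip.sign_off(), manip.read_state()['clock'])"
```

```text
the job is handed in; nothing more can be done
the job is handed in; nothing more can be done
```

I unloaded the fixture and handed the job in at about 20.5 s of the 64 s allowed; sign-off gives no verdict.

**What I did:**
- **Bolt:** I pinched the ball, lifted it up its arc and drew the bolt about 49 mm.
- **Lid:** I pinched both buttons fully in (gap 43.5 mm against 44 mm fully in) and swung the lid to about 1.73 rad.
- **Module:** I pushed it along the channel with closed fingers until the stop pushed back with 9.7 N. I then backed off and rose clear.

**What the last checks showed:**
- **Module position:** The networks' boxes for the module match the predicted place at the stop within about 3 px in the wrist view. In the side view they match within 2 px, except that the box is about 4 px shorter than predicted.
- **Bolt:** The ball is about 5 px from the predicted bolt-out place. In earlier wrist views the bolt had stayed where I left it.
- **Forces:** The wrist force is about 1 N, so the robot is touching nothing.
- **Lid:** Its final box was much smaller than predicted (18 x 34 px against 43 x 62), probably because the arm hid part of it. Only its right edge agrees, within about 3 px, so the final angle was not confirmed.
- **Not confirmed:** I did not directly check that the buttons sprang back. The last look was by numbers only, because the picture limit was reached. None of my moves went near the other things on the bench, but I did not re-measure them.

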